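# Back the cast turntable off by one notch

### The job

The indexing wheel that carries the plaster cast has been clicked one notch too far. With a fingertip on its thumb stalk, tip the pawl up out of the teeth until it stays back by itself; push the wheel back by exactly one notch (clockwise seen from above) with a finger against one of its pegs; then tip the pawl back down so that it sits fully in the new notch, and let go. Everything is pushed, nothing is picked up: the cast stays standing in the middle of the wheel, and the other things on the bench are left alone.

Things in the scene. Friction and masses are not known exactly. Their poses are not given: they have to be found in the camera images.
- indexer: bench turntable fixed to the bench: grey base plate (x -100 to 100, y -125 to 195 mm, 20 mm high), flat aluminium ratchet wheel 210 mm across on an upright axis, upper face 50 mm up. Origin on the wheel axis at bench level, z up. The pawl bracket is on the +y side: level hinge 165 mm from the axis, 75 mm up, between two cheeks 15 mm either side, 96 mm high
- wheel (a joint): turn of the wheel, rad; falling = backward = clockwise seen from above. 16 saw teeth 8 mm high on the rim, 88 to 105 mm from the axis: one notch is 0.393. Reads 0 (play 0.05 either way) in the starting notch, -0.393 in the notch wanted. Stiff: turns with about 2 N at a peg, stays where left. With the pawl down it cannot go backward
- pawl (a joint): tip of the pawl, rad: 0 = level, nose fully down between two teeth; 0.85 = tipped back on its stop, nose up, stalk leaning away from the wheel. Top-heavy, with its balance point near 0.5: beyond it the pawl falls back and stays back by itself, below it it drops into the teeth. Under 1 N at the knob moves it
- pawl_knob (a point): centre of the black ball knob, 24 mm across, on the pawl's 8 mm thumb stalk, 74 mm from the hinge. Pawl down: stalk leans towards the wheel, knob 25 mm nearer the wheel than the hinge, 144 mm above the bench. Push it away from the wheel (indexer +y) to lift the pawl, back towards the wheel to lower it. Tipped back it is 35 mm beyond the hinge, 140 mm above the bench
- pawl_nose (a point): lower end of the pawl's nose, an 8 mm round pin pointing down at the end of the pawl's arm; the arm reaches 68 mm from the hinge towards the wheel's axis; with the pawl down the nose is 51 mm above the bench and 96 mm from the axis
- wheel_top (a point): centre of the wheel's upper face, on the axis, 50 mm above the bench
- peg_a (a point): centre of the upper end of one of four equal upright steel pegs on the wheel, 10 mm thick, 32 mm tall (top 82 mm above the bench), 74 mm from the axis, 90 degrees apart; it turns with the wheel; at wheel joint 0 it bears 45 degrees counterclockwise from the indexer's x axis
- peg_b (a point): centre of the upper end of one of four equal upright steel pegs on the wheel, 10 mm thick, 32 mm tall (top 82 mm above the bench), 74 mm from the axis, 90 degrees apart; it turns with the wheel; at wheel joint 0 it bears 135 degrees counterclockwise from the indexer's x axis
- peg_c (a point): centre of the upper end of one of four equal upright steel pegs on the wheel, 10 mm thick, 32 mm tall (top 82 mm above the bench), 74 mm from the axis, 90 degrees apart; it turns with the wheel; at wheel joint 0 it bears 225 degrees counterclockwise from the indexer's x axis
- peg_d (a point): centre of the upper end of one of four equal upright steel pegs on the wheel, 10 mm thick, 32 mm tall (top 82 mm above the bench), 74 mm from the axis, 90 degrees apart; it turns with the wheel; at wheel joint 0 it bears 315 degrees counterclockwise from the indexer's x axis
- cast: beige plaster dental cast, 52 x 60 mm, 32 mm tall, about 140 g, standing loose on the middle of the wheel; origin at the centre of its underside
- wax_jar: bystander: small round amber glass jar with a steel lid, 42 mm across, 45 mm tall, on the bench beside the pawl end of the indexer; origin at the centre of its underside
- stone_block: bystander: small beige stone block with a stub on it, 32 x 32 mm, 42 mm tall, on the bench beside the wheel, on the robot's side; origin at the centre of its underside
- dropper: bystander: slim white bottle, 32 mm across, 75 mm tall, on the bench beyond the wheel; origin at the centre of its underside
- mixing_bowl: bystander: round mixing bowl, 110 mm across, 60 mm tall; origin at the centre of its underside
- wax_knife: bystander: wax knife with a wooden handle lying on the bench, 170 mm long; origin at the centre of its underside
- brush: bystander: brush lying on the bench, 160 mm long; origin at the centre of its underside
- spare_cast: bystander: greenish dental cast, 52 x 60 mm, 32 mm tall, on the bench away from the wheel; origin at the centre of its underside

How it is judged:
On the way, in this order (a step that is already met when the one before it is completed fails the run):
1. the pawl is tipped back out of the teeth and stays there, the wheel still in its starting notch (value of joint pawl above 0.7 rad and value of joint wheel between -0.15 and 0.15 rad), for 0.2 s.
2. with the pawl up, the wheel is pushed backward to the next notch (value of joint pawl above 0.6 rad and value of joint wheel between -0.5 and -0.27 rad), for 0.2 s.
At the end, for the whole second after the job is handed in: the wheel rests one notch back (joint between -0.47 and -0.31 rad), the pawl is down in that notch (below 0.05 rad), and the cast stands upright at rest within 10 mm of the middle of the wheel (value of joint pawl below 0.05 rad and value of joint wheel between -0.47 and -0.31 rad and velocity of joint wheel between -0.05 and 0.05 rad/s and horizontal distance between cast and wheel_top below 0.01 m and height (world z) of cast below 0.06 m and angle between cast's own z axis and vertical below 0.1 rad and linear speed of cast below 0.02 m/s); the robot touches nothing.
It fails at once if the wheel is turned more than half a notch forward, or more than one and a half notches backward (value of joint wheel above 0.2 rad or value of joint wheel below -0.59 rad).
It fails at once if the cast is lifted, tipped or shoved more than 12 mm off the middle of the wheel (height (world z) of cast above 0.062 m or angle between cast's own z axis and vertical above 0.2 rad or horizontal distance between cast and wheel_top above 0.012 m).
It fails at once if another thing on the bench is shifted or lifted by more than 20 mm (distance of any of wax_jar, stone_block, dropper, mixing_bowl, wax_knife, brush, spare_cast from where it was at the start of the episode above 0.02 m).
It also fails if it takes over 64 s, if anything falls off the work surface, if the arm or the gripper's body presses on something with over 40 N, if the wrist force passes 120 N, or if a joint passes its speed limit or range.

### The arm

A 7-joint arm with a two-finger parallel gripper is mounted at the origin on the work surface. World frame = base frame: x ahead of the robot, y to its left, z up, the work surface at z = 0. Lengths are in m, angles in rad, forces in N, time in s.
With the tool pointing down it reaches from about 0.425 to 0.925 m from the base axis. Payload 6.8 kg.
Tool frame: the origin (TCP) lies at the very end of the fingers, on their centre line; the grasp point (between the pads) lies 19 mm behind it; z points along the fingers, y is the line along which they close (so a half turn about z gives the same grasp; the last joint's range is limited). The gripper opens to 85 mm and grips with 20 to 120 N. Pads are 22 mm wide; open, the fingers measure 114 mm over their backs; the gripper's body (76 mm by 85 mm) begins 54 mm behind the grasp point. The pads swing forward as they close: fully open they stand 13 mm farther back than shut.
Start: joints at [1.128, 0.477, 0.022, 1.555, -0.011, 1.109, -0.083], TCP at [0.222, -0.638, 0.231] pointing down, gripper open.
Joint ranges: [-2.96, 2.96], [-0.34, 2.1], [-1.41, 1.46], [0.24, 2.44], [-1.37, 4.51], [0.17, 1.92], [-2.96, 2.96]. Speed limits (rad/s): [2.39, 2.39, 3.14, 3.14, 3.14, 3.14, 3.14].

### API

Orientations are given as a rotation vector (axis times angle).
In Python, from bench import monitor, optics, r gives the robot as it stands.
- The arm moves only by the shell command python3 -m crank 'ROWS' [OPENING] [FORCE]. ROWS is JSON, a list of rows, each a list of 2 entries, a list of its own where there are three numbers: the shift along the tool's x, y, z in cm, then the turn, a rotation vector about the tool's x, y, z in rad. A call has 1 to 5 rows; each row shifts and turns the commanded pose from where the row before left it, along the tool's axes as they then stand; what a row does not reach is not made up. A row lasts 1/10 s, in which the tool goes at most 50 mm and 8.59 degrees, less where a joint would pass 70% of its speed; a pose out of reach is approached as far as the arm can. A call is refused whole if a number of a shift passes 5 or a number of a turn 0.15, either way. A call with a gripper value outside its range is refused whole. OPENING is the finger opening in cm, from 0 to 8.54, set as the call begins (- or left out, the last holds). The fingers move at their own pace and stop on an object; FORCE is the grip in N (left out, the last holds). Time passes only in rows, so rows that do not move let the fingers close. It gives the time, the measured TCP pose, the force, the opening and the grip force at its end, in the units of the state.
- monitor.get_obs(): the state, without advancing time (a new reading comes with each control period).
- optics.grab_frame(name): name is "side" or "top"; returns (picture, depth): 420x560x3 uint8, red, green, blue; 420x560 float32, m along the optical axis (not along the pixel's ray), 0 where there is no reading.
- optics.camera_model(name): a dict with "vertical_fov" (degrees; the focal length in pixels is half the picture's height over the tangent of half this angle, whatever the lens; pixels are square), "cx", "cy" (the principal point, pixels), "R" (3x3) and "t" (3): a world point X has camera coordinates R X + t. Camera axes: x right, y down, z forward; pixel columns grow to the right and rows downward; lengths in m; the calibration is good to about 2 mm. A picture is of the moment at which its call begins. camera_model takes no time and is no camera call.
- r.hand_in(): hands the job in; it is judged then, once.
The state is a dict: "clock": time; "joints": joint angles; "qvel": joint speeds; "tau": joint torques, N m; "tcp_pos": TCP position; "orientation": TCP orientation; "contact_force": force on the tool from outside, world axes, zero at the start; "moment": the same for the moment, N m; "grip_width": finger opening in m; "gripper_force": force on a finger pad.
Only numpy, scipy, OpenCV 4.12 (cv2) and the standard library are available. Lean on these libraries where they do the work, as an engineer would, in place of code of your own. Each camera call takes 0.05 s, during which the arm holds its last target. There are 200 camera calls.

## Working session

There is one attempt and no reset: what is moved stays moved. The work goes in short steps, Python scripts to look and compute and a shell command to move; the robot and the scene stay as the last step left them, time stands still between calls to the robot, and variables do not carry over. Pictures are saved under pics/ and viewed, at most 10 in all, crops included, and the job is handed in when it is done.

```bash
ls; mkdir -p pics
cat > h.py <<'E'
import numpy as np,cv2
from bench import monitor,optics,r
def grab(n,f):
    p,d=optics.grab_frame(n); cv2.imwrite(f'pics/{f}.png',p[:,:,::-1]); np.save(f'pics/{f}.npy',d); return p,d
def world(n,u,v,z):
    m=optics.camera_model(n); f=210/np.tan(np.radians(m['vertical_fov']/2)); R=np.array(m['R']);t=np.array(m['t'])
    return R.T@(np.array([(u-m['cx'])*z/f,(v-m['cy'])*z/f,z])-t)
def onz(n,u,v,Z):
    c=world(n,u,v,0);e=world(n,u,v,1)-c; return c+e*(Z-c[2])/e[2]
def pix(n,X):
    m=optics.camera_model(n); f=210/np.tan(np.radians(m['vertical_fov']/2)); c=np.array(m['R'])@X+np.array(m['t']); return c[:2]/c[2]*f+[m['cx'],m['cy']]
E
python3 - <<'E'
from h import *
for n in('top','side'): grab(n,n+'0'); print(optics.camera_model(n))
o=monitor.get_obs();print(o)
E
```

```text
pics
{'vertical_fov': 57.26725307280555, 'cx': 275.1754262447194, 'cy': 203.9878443319156, 'R': array([[-0.01920311, -0.99974639, -0.01176378],
       [-0.99644119,  0.02010283, -0.08185866],
       [ 0.08207439,  0.01014997, -0.99657452]]), 't': array([0.00907222, 0.57312095, 0.97893354])}
{'vertical_fov': 51.33602405776857, 'cx': 276.3557112813165, 'cy': 214.58967278566803, 'R': array([[ 0.98489172, -0.17172611,  0.02232601],
       [-0.0686212 , -0.50538832, -0.86015916],
       [ 0.15899509,  0.84563159, -0.50953682]]), 't': array([-0.57580753,  0.14493524,  1.08920581])}
{'clock': 0.1, 'joints': array([ 1.12787551,  0.47773711,  0.02234829,  1.55636676, -0.0115011 ,
        1.10930216, -0.08312865]), 'qvel': array([ 0.00063049, -0.00111471,  0.00163766, -0.00331726,  0.00084902,
        0.00018604,  0.00119351]), 'tau': array([ 4.81085008e-03, -5.97755063e+01,  1.61399927e+00, -2.81950754e+01,
        1.28786746e-02,  5.02645664e-03, -1.95673050e-05]), 'tcp_pos': array([ 0.22161158, -0.63700748,  0.23040387]), 'orientation': array([-3.09606227e+00, -5.23187369e-01,  6.33299119e-04]), 'contact_force': array([1.22060243, 0.00938512, 0.42784794]), 'moment': array([0.01819951, 0.02311269, 0.00937784]), 'gripper_force': 0.0, 'grip_width': 0.08542409353125965}
```

View pics/top0.png

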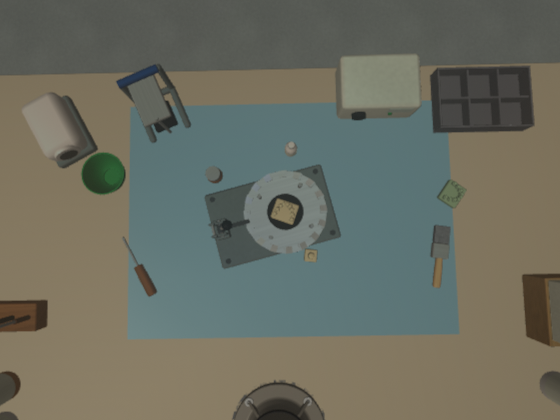

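View pics/side0.png

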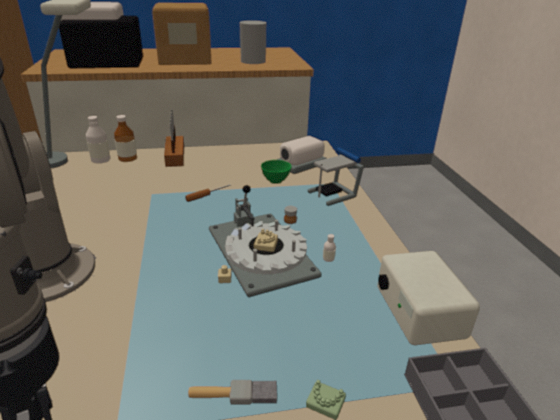

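The top view shows the wheel at about (286,212), with the pawl to its left (world +y) at (226,226). The jar is at (213,174), the stone block at (311,256) and the dropper at (291,149). I'll enlarge both views.

Run:
```python
import cv2
a=cv2.imread('pics/top0.png')[140:280,195:350]; b=cv2.imread('pics/side0.png')[175:295,200:350]
cv2.imwrite('pics/c_top.png',cv2.convertScaleAbs(cv2.resize(a,None,fx=5,fy=4.2 and 4.2857,interpolation=2) if 0 else cv2.resize(a,None,fx=4,fy=4,interpolation=2),alpha=1.5))
cv2.imwrite('pics/c_side.png',cv2.convertScaleAbs(cv2.resize(b,None,fx=5,fy=5,interpolation=2),alpha=1.5))
```

```text
(no output)
```

View pics/c_top.png

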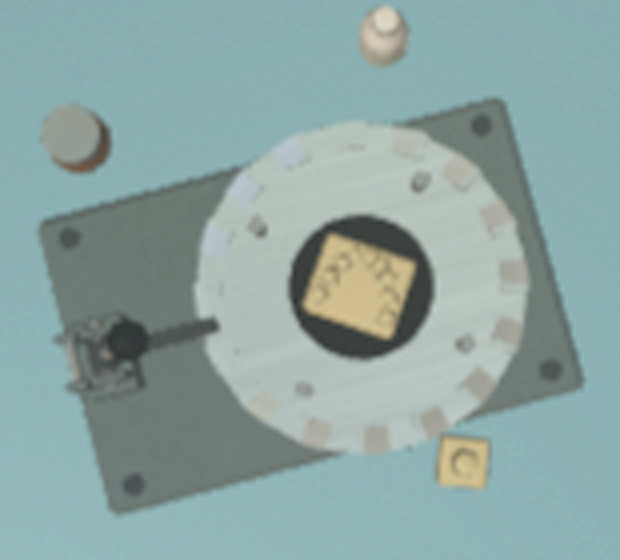

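View pics/c_side.png

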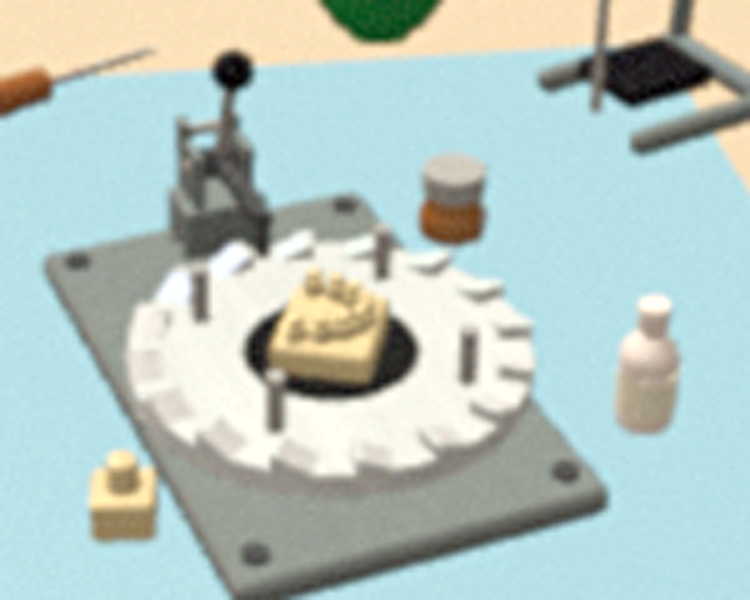

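The crops show the plate corners (crop/4) at (42,228), (500,98), (582,382) and (115,514). The knob is at (127,341), and the pegs are at (421,182), (258,228), (305,389) and (465,343).

```bash
cat >> h.py <<'E'
def fit():
    C=[(42,228),(500,98),(582,382),(115,514),(127,341),(421,180),(259,226),(305,388),(465,342)]
    Z=[.02]*4+[.144]+[.081]*4
    q=[74*np.array([np.cos(a),np.sin(a)]) for a in np.radians([-45,45,135,225])]
    L=np.array([(100,195),(100,-125),(-100,-125),(-100,195),(0,140),*q])/1000
    W=np.array([onz('top',195+u/4,140+v/4,z)[:2] for (u,v),z in zip(C,Z)])
    c=W[:5].mean(0); l=L[:5].mean(0)
    H=(L[:5]-l).T@(W[:5]-c); th=np.arctan2(H[0,1]-H[1,0],H[0,0]+H[1,1])
    R=np.array([[np.cos(th),-np.sin(th)],[np.sin(th),np.cos(th)]]); t=c-R@l
    return R,t,th,(W-t)@R-L,W
E
python3 - <<'E'
from h import *
R,t,th,e,W=fit();print(t,th,np.round(e*1000,1))
print('knob',W[4],'pegs',W[5:])
E=((W[5:]-t)@R);print(np.degrees(np.arctan2(E[:,1],E[:,0])),np.hypot(*E.T))
u,v=231,69
print('knob side',onz('side',200+233/5,175+70/5,.144))
from scipy.spatial.transform import Rotation as Ro
print(Ro.from_rotvec(monitor.get_obs()['orientation']).as_matrix())
for n,(u,v),z in(('jar',(75,135),.045),('stone',(464,462),.042),('drop',(384,20),.075)): print(n,(onz('top',195+u/4,140+v/4,z)[:2]-t)@R)
E
```

```text
[ 0.55097731 -0.028178  ] 0.25299749240156416 [[-4.6 -4.3]
 [-3.   2.8]
 [ 3.6  3.5]
 [ 3.  -2.5]
 [ 1.   0.5]
 [-0.5  0.4]
 [-1.  -0.5]
 [ 0.4 -1.2]
 [ 1.   1.8]]
knob [0.51675909 0.10814164] pegs [[ 0.61415668 -0.06548936]
 [ 0.5877138   0.0348133 ]
 [ 0.48785819  0.00832947]
 [ 0.51396776 -0.08988757]]
[ -45.06019164   45.25359989  135.45965065 -135.44838589] [0.07337418 0.07292101 0.07291652 0.07195678]
knob side [0.51811458 0.10931121 0.144     ]
[[ 9.44473849e-01  3.28585909e-01 -6.70356732e-04]
 [ 3.28586569e-01 -9.44472592e-01  1.54604047e-03]
 [-1.25126446e-04 -1.68046501e-03 -9.99998580e-01]]
jar [0.14401796 0.15096208]
stone [-0.12377863 -0.03229861]
drop [ 0.15574365 -0.05782209]
```

```bash
cat > st.py <<'E'
from h import *
from scipy.spatial.transform import Rotation as Ro
R,t,th,_,_=fit(); o=monitor.get_obs(); p=o['tcp_pos']; M=Ro.from_rotvec(o['orientation']).as_matrix()
l=(p[:2]-t)@R*1000
print('local mm',l.round(1),'z',round(p[2]*1000,1),'yaw err',round(np.arctan2(M[1,0],M[0,0])-th,4),'tilt',M[:2,2].round(4),'t',o['clock'],'F',(R.T@o['contact_force'][:2]).round(2),o['contact_force'][2].round(2),'w',o['grip_width'])
E
python3 -m crank '[[[0,0,0],[0,0,0.082]],[[2.35,-3.05,0],[0,0,0]],[[2.35,-3.05,0],[0,0,0]],[[2.35,-3.05,0],[0,0,0]],[[2.35,-3.05,0],[0,0,0]]]' 0; python3 st.py
python3 -m crank '[[[2.35,-3.05,0],[0,0,0]],[[2.35,-3.05,0],[0,0,0]],[[2.35,-3.05,0],[0,0,0]],[[2.35,-3.05,0],[0,0,0]],[[2.35,-3.05,0],[0,0,0]]]'; python3 st.py
```

```text
clock: 0.6
tcp_pos: [0.2826, -0.4942, 0.2309]
orientation: [-3.116, -0.396, 0.001]
contact_force: [0.8, -0.5, 0.2]
grip_width: 0.0122
gripper_force: 0.0
local mm [-376.5 -384. ] z 230.9 yaw err -0.0003 tilt [-0.0004  0.0006] t 0.6 F [ 0.68 -0.68] 0.15 w 0.01224720926276787
clock: 1.1
tcp_pos: [0.3581, -0.3172, 0.2311]
orientation: [-3.116, -0.396, 0.0]
contact_force: [0.7, -0.8, -0.2]
grip_width: -0.0003
gripper_force: 0.0
local mm [-259.1 -231.6] z 231.1 yaw err -0.0003 tilt [-0.0003  0.0001] t 1.1 F [ 0.5  -0.91] -0.22 w -0.000347033829076394
```

```bash
python3 -m crank '[[[2.35,-3.05,0],[0,0,0]],[[2.35,-3.05,0],[0,0,0]],[[2.35,-3.05,0],[0,0,0]],[[2.35,-3.05,0],[0,0,0]],[[2.35,-3.05,0],[0,0,0]]]' >/dev/null
python3 -m crank '[[[2.35,-3.05,0],[0,0,0]],[[2.35,-3.05,0],[0,0,0]],[[2.35,-3.05,0],[0,0,0]],[[2.35,-3.05,0],[0,0,0]],[[1,-1.3,0],[0,0,0]]]' >/dev/null; python3 -m crank '[[[0,0,0],[0,0,0]],[[0,0,0],[0,0,0]]]' >/dev/null; python3 st.py
```

```text
local mm [-38.7  53.9] z 230.9 yaw err 0.0 tilt [-0.0012 -0.0005] t 2.3 F [-0.36  0.64] -0.71 w 0.00011883996039162887
```

```bash
python3 -m crank '[[[1.95,-2.5,0],[0,0,0]],[[1.95,-2.5,0],[0,0,0]],[[0,0,0],[0,0,0]],[[0,0,3],[0,0,0]],[[0,0,3],[0,0,0]]]' >/dev/null
python3 -m crank '[[[0,0,3],[0,0,0]],[[0,0,0.7],[0,0,0]],[[0,0,0],[0,0,0]],[[0,0,0],[0,0,0]]]' >/dev/null; python3 st.py; python3 -c "
from h import *
p,d=grab('side','s1'); cv2.imwrite('pics/s1c.png',cv2.convertScaleAbs(cv2.resize(p[130:290,180:360,::-1],None,fx=3.5,fy=3.5,interpolation=2),alpha=1.5))"
```

```text
local mm [  1.5 103.6] z 135.5 yaw err -0.0013 tilt [ 0.0016 -0.    ] t 3.2 F [0.5  0.11] 1.26 w 0.00021400005822173028
```

View pics/s1c.png

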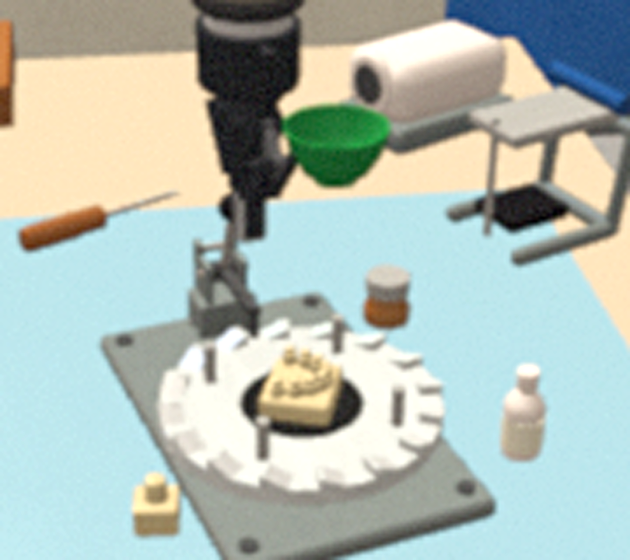

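The finger stands on the wheel side of the knob, with its tip at about (255,235) in the crop and the knob at (230,210). I'll push +y gently.

```bash
python3 -m crank '[[[0,-0.7,0],[0,0,0]],[[0,-0.7,0],[0,0,0]],[[0,-0.7,0],[0,0,0]],[[0,-0.7,0],[0,0,0]],[[0,-0.7,0],[0,0,0]]]' >/dev/null;python3 st.py
python3 -m crank '[[[0,-0.6,0],[0,0,0]],[[0,-0.6,0],[0,0,0]],[[0,-0.6,0],[0,0,0]],[[0,-0.5,0],[0,0,0]],[[0,-0.4,0],[0,0,0]]]' >/dev/null;python3 st.py
python3 -m crank '[[[0,0,0],[0,0,0]],[[0,0,0],[0,0,0]],[[0,1,0],[0,0,0]],[[0,1,0],[0,0,0]],[[0,1,-1],[0,0,0]]]' >/dev/null;python3 st.py
python3 -c "
from h import *
p,d=grab('side','s2'); cv2.imwrite('pics/s2c.png',cv2.convertScaleAbs(cv2.resize(p[130:290,180:360,::-1],None,fx=3.5,fy=3.5,interpolation=2),alpha=1.5))"
```

```text
local mm [  1.  140.3] z 134.4 yaw err 0.0004 tilt [0.0001 0.0001] t 3.75 F [-0.49 -0.19] 0.16 w 0.00017442025554943204
local mm [  0.9 166.9] z 134.3 yaw err 0.0001 tilt [-0.0001  0.0001] t 4.25 F [ 1.04 -0.45] -0.66 w 5.694683234462389e-05
local mm [ -0.2 134.6] z 143.5 yaw err -0.0013 tilt [-0.0025 -0.001 ] t 4.75 F [0.6  0.38] -0.53 w 3.984461358349251e-05
```

View pics/s2c.png

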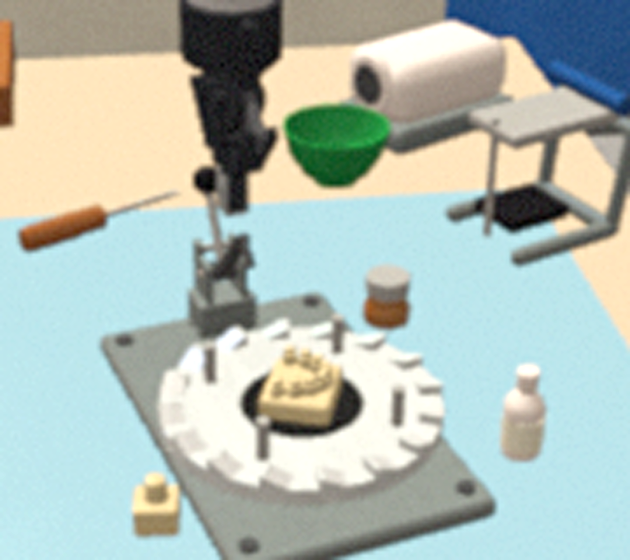

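The pawl is tipped back: the knob has moved to (207,180) in the crop and the nose is up. Next I'll push peg_d with the finger's −x face.

```bash
python3 -m crank '[[[0,0,-2],[0,0,0]],[[0,0,-2],[0,0,0]],[[0,0,-2],[0,0,0]],[[1.8,3.9,0],[0,0,0]],[[1.8,3.9,0],[0,0,0]]]' >/dev/null
python3 -m crank '[[[1.8,3.9,0],[0,0,0]],[[1.8,3.9,0],[0,0,0]],[[1.8,3.9,0],[0,0,0]],[[0,0,0],[0,0,0]],[[0,0,0],[0,0,0]]]' >/dev/null;python3 st.py
```

```text
local mm [ 90.6 -60.4] z 204.3 yaw err -0.0033 tilt [-0.      0.0001] t 5.8 F [-0.17 -0.01] 0.36 w -0.000324805086590599
```

```bash
python3 -m crank '[[[0,0,3],[0,0,0]],[[0,0,3],[0,0,0]],[[0,0,3],[0,0,0]],[[0,0,3],[0,0,0]],[[0,0,1.6],[0,0,0]]]' >/dev/null
python3 -m crank '[[[0,0,0],[0,0,0]],[[-0.5,0,0],[0,0,0]],[[-0.5,0,0],[0,0,0]],[[0,0,0],[0,0,0]],[[0,0,0],[0,0,0]]]' >/dev/null;python3 st.py
python3 -m crank '[[[-0.5,0,0],[0,0,0]],[[-0.5,0,0],[0,0,0]],[[-0.4,0,0],[0,0,0]],[[-0.4,0,0],[0,0,0]],[[0,0,0],[0,0,0]]]' >/dev/null;python3 st.py
python3 -c "
from h import *
p,d=grab('side','s3'); cv2.imwrite('pics/s3c.png',cv2.convertScaleAbs(cv2.resize(p[170:290,190:350,::-1],None,fx=4.5,fy=4.5,interpolation=2),alpha=1.5))"
```

```text
local mm [ 81.3 -59. ] z 69.5 yaw err -0.0006 tilt [ 0.0018 -0.0002] t 6.8 F [-0.05  0.82] 0.24 w -0.00024587589606025697
local mm [ 64.8 -61.6] z 69.2 yaw err -0.0019 tilt [ 0.0063 -0.0018] t 7.3 F [ 5.62 -4.32] -2.18 w -6.235451309066469e-05
```

View pics/s3c.png

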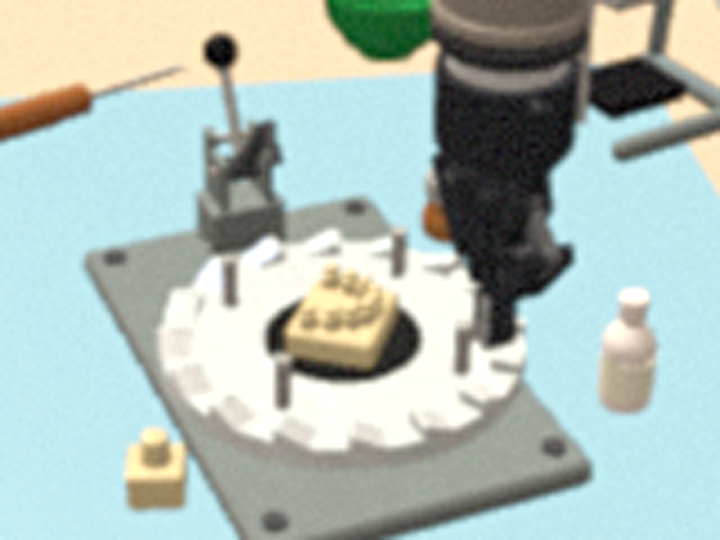

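```bash
python3 -m crank '[[[-0.4,0,0],[0,0,0]],[[-0.4,0,0],[0,0,0]],[[-0.4,0,0],[0,0,0]],[[-0.4,0,0],[0,0,0]],[[0,0,0],[0,0,0]]]' >/dev/null;python3 st.py
python3 -c "
from h import *
p,d=grab('side','s4'); cv2.imwrite('pics/s4c.png',cv2.convertScaleAbs(cv2.resize(p[200:290,210:340,::-1],None,fx=6,fy=6,interpolation=2),alpha=1.5))
R,t,*_=fit()
# predicted crop positions of peg tops a,b,c,d for wheel angles
for w in(0,-.2,-.3,-.393): print(w,[((pix('side',np.r_[t+R@(.074*np.array([np.cos(k),np.sin(k)])),.082])-[210,200])*6).round().astype(int).tolist() for k in np.radians([45,135,225,315])+w])
"
```

```text
local mm [ 47.2 -59.5] z 68.9 yaw err -0.001 tilt [ 0.0018 -0.0005] t 7.85 F [ 2.14 -1.09] 0.43 w 0.00016723086181868294
0 [[397, 123], [177, 171], [267, 301], [501, 245]]
-0.2 [[427, 132], [194, 155], [235, 291], [486, 263]]
-0.3 [[441, 137], [204, 148], [221, 285], [476, 271]]
-0.393 [[453, 143], [215, 142], [208, 278], [466, 278]]
```

View pics/s4c.png

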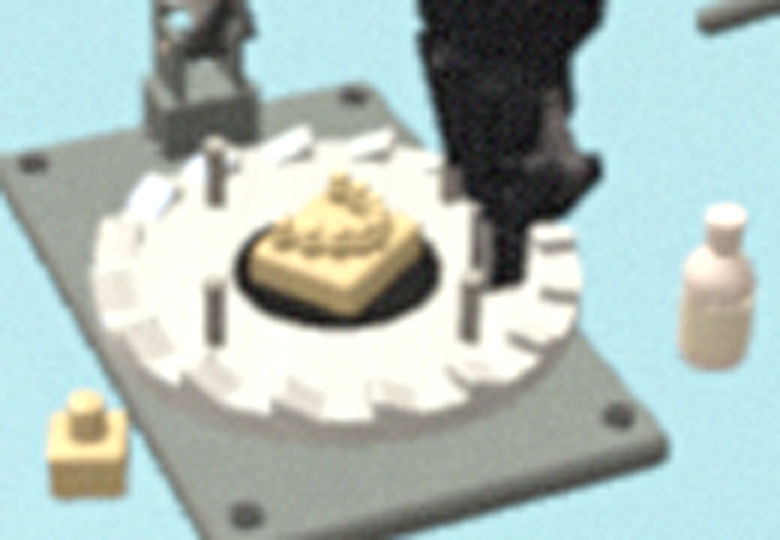

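The pegs read b (215,143), c (213,283) and d (470,279), which puts the wheel at about −0.38. The cast is centred. I'll retreat and go behind the knob.

```bash
python3 -m crank '[[[0,0,0],[0,0,0]],[[1,0,0],[0,0,0]],[[1,0,0],[0,0,0]],[[0,0,-3],[0,0,0]],[[0,0,-4],[0,0,0]]]' >/dev/null
python3 -m crank '[[[0,0,-4],[0,0,0]],[[0,0,-4],[0,0,0]],[[0,0,-1],[0,0,0]],[[-0.8,-3.8,0],[0,0,0]],[[-0.8,-3.8,0],[0,0,0]]]' >/dev/null
python3 -m crank '[[[-0.8,-3.8,0],[0,0,0]],[[-0.8,-3.8,0],[0,0,0]],[[-0.8,-3.8,0],[0,0,0]],[[-0.8,-3.8,0],[0,0,0]],[[-0.8,-3.8,0],[0,0,0]]]' >/dev/null
python3 -m crank '[[[-0.8,-3.8,0],[0,0,0]],[[0,0,0],[0,0,0]],[[0,0,0],[0,0,0]],[[0,0,0],[0,0,0]]]' >/dev/null;python3 st.py
```

```text
local mm [  3.2 244.2] z 227.8 yaw err -0.0015 tilt [-0.0007 -0.0008] t 9.8 F [-0.5   0.27] -0.54 w 0.00037338711921549575
```

```bash
python3 -m crank '[[[-0.3,0,3],[0,0,0]],[[0,0,3],[0,0,0]],[[0,0,3],[0,0,0]],[[0,0,0.4],[0,0,0]],[[0,0,0],[0,0,0]]]' >/dev/null; python3 st.py
python3 -m crank '[[[0,0.8,0],[0,0,0]],[[0,0.8,0],[0,0,0]],[[0,0.7,0],[0,0,0]],[[0,0.6,0],[0,0,0]],[[0,0.6,0],[0,0,0]]]' >/dev/null; python3 st.py
python3 -m crank '[[[0,0.6,0],[0,0,0]],[[0,0.6,0],[0,0,0]],[[0,0.6,0],[0,0,0]],[[0,0.5,0],[0,0,0]],[[0,0.5,0],[0,0,0]]]' >/dev/null; python3 st.py
python3 -m crank '[[[0,0.4,0],[0,0,0]],[[0,0.3,0],[0,0,0]],[[0,0,0],[0,0,0]],[[0,0,0],[0,0,0]]]' >/dev/null; python3 st.py
```

```text
local mm [-2.000e-01  2.442e+02] z 133.8 yaw err -0.0019 tilt [-0.0017 -0.0009] t 10.3 F [ 0.37 -0.87] -0.86 w -6.267401943677098e-05
local mm [  2.4 215.5] z 138.4 yaw err 0.0033 tilt [0.0054 0.0077] t 10.8 F [-0.73  1.42] 1.85 w 6.919439199702156e-05
local mm [ -0.3 181.4] z 134.1 yaw err -0.001 tilt [-0.0004 -0.0003] t 11.3 F [0.75 0.06] -0.55 w -8.852852174106716e-06
local mm [-1.000e-01  1.755e+02] z 134.3 yaw err -0.0001 tilt [-0.0001  0.0001] t 11.7 F [-0.47  0.81] 1.83 w 3.0137088507920916e-06
```

```bash
python3 -m crank '[[[0,0.3,0],[0,0,0]],[[0,0.3,0],[0,0,0]],[[0,0.2,0],[0,0,0]],[[0,0.2,0],[0,0,0]],[[0,0,0],[0,0,0]]]' >/dev/null; python3 st.py
python3 -m crank '[[[0,-0.8,0],[0,0,0]],[[0,-2,0],[0,0,0]],[[0,-2,0],[0,0,0]],[[0,-1,-1],[0,0,0]],[[0,0,-3],[0,0,0]]]' >/dev/null
python3 -m crank '[[[0,0,-4],[0,0,0]],[[0,-3,-4],[0,0,0]],[[0,-3,-3],[0,0,0]],[[0,-3,0],[0,0,0]],[[0,0,0],[0,0,0]]]' >/dev/null; python3 st.py
python3 -c "
from h import *
p,d=grab('side','s5'); cv2.imwrite('pics/s5c.png',cv2.convertScaleAbs(cv2.resize(p[170:290,190:350,::-1],None,fx=5,fy=5,interpolation=2),alpha=1.5))
R,t,*_=fit()
for w in(-.3,-.393,-.45): print(w,[((pix('side',np.r_[t+R@(.074*np.array([np.cos(k),np.sin(k)])),.082])-[190,170])*5).round().astype(int).tolist() for k in np.radians([45,135,225,315])+w])
for n,L,z in(('knob down',[0,.14],.144),('nose',[0,.096],.051)): print(n,(pix('side',np.r_[t+R@L,z])-[190,170])*5)
"
```

```text
local mm [-1.00e-01  1.66e+02] z 134.3 yaw err 0.0002 tilt [-0.0002  0.0009] t 12.2 F [-0.24  1.27] -0.5 w 3.448285977085154e-05
local mm [ -0.4 318.5] z 286.7 yaw err 0.0063 tilt [0.0024 0.0036] t 13.2 F [ 0.06 -0.25] -0.7 w -0.00011774717878831019
-0.3 [[467, 264], [270, 273], [284, 387], [497, 376]]
-0.393 [[477, 269], [279, 268], [274, 382], [488, 382]]
-0.45 [[483, 272], [285, 266], [268, 378], [482, 385]]
knob down [279.41787745  96.86820551]
nose [310.32586846 281.44430343]
```

View pics/s5c.png

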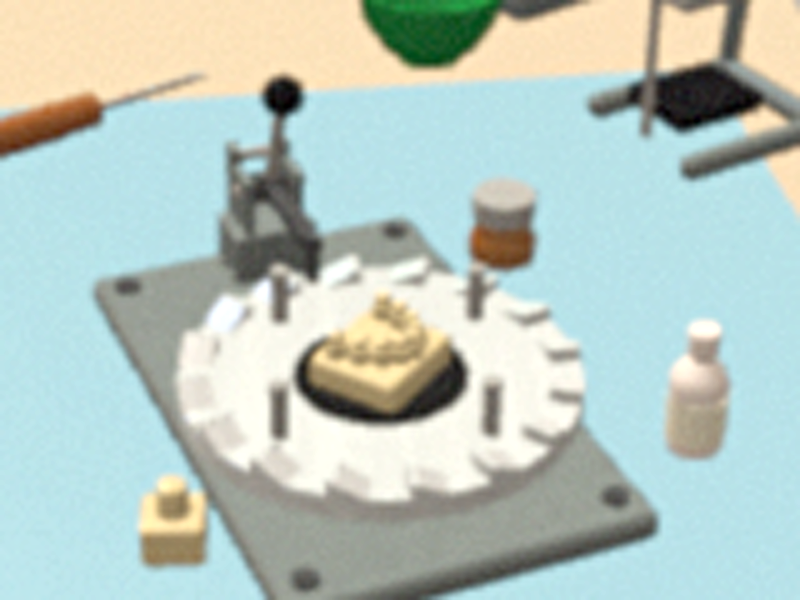

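The pegs and knob (283,96) match the seated state. I'll compare the knob numerically with its starting picture, then hand in.

Run:
```python
from h import *
for f in('side0','s2','s5'):
    g=cv2.imread(f'pics/{f}.png')[178:202,228:262].max(2).astype(int); v,u=np.nonzero(g<45); print(f,u.mean()+228,v.mean()+178,len(u))
R,t,*_=fit()
for y,z in((.140,.144),(.1435,.1452)): print(pix('side',np.r_[t+R@[0,y],z]))
grab('side','s6')
a,b=[cv2.imread(f'pics/{f}.png').astype(int) for f in('s5','s6')]; print(abs(a-b)[170:290,190:350].mean())
```

```text
side0 245.97222222222223 188.91666666666666 36
s2 244.68421052631578 183.94736842105263 95
s5 246.0 189.0 35
[245.88357549 189.3736411 ]
[245.41735122 188.4332583 ]
1.2985243055555555
```

The knob is back at its starting position to within 0.1 px, so the pawl is fully seated.

```bash
python3 -c "
from bench import r
print(r.hand_in())"
```

```text
the job is handed in; nothing more can be done
None
```

The pawl was tipped back, the wheel pushed back one notch (about −0.38 rad by camera) and the pawl reseated with the cast still centred; the job is handed in, but no verdict was returned.

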